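# Push two gift-box trays home and swing the retaining bar shut

## Task

Get the two gift boxes in the plywood carrier ready for transport: with the fingertips, push both open trays fully home into their sleeves, then swing the red retaining bar shut across the front of both boxes, until it lies against its rest. Only push: do not lift, tip or pull the boxes, and leave the other things on the table where they are.

Things in the scene. Friction and masses are not known exactly. Their poses are not given: they have to be found in the camera images.
- carrier: plywood carrier with two bays side by side, fixed to the table; 176 mm deep (x), 220 mm wide (y), walls 44 mm high, base 8 mm thick. Origin on the table, under the middle of the two bays; its x axis points away from the robot (the bays open towards -x), y to the left, z up. It starts at a varying place and is turned by up to about 12 degrees
- left_box: white sleeve box with a green tray, loose in the carrier's left bay (at carrier y = +52 mm), 88 mm wide, 150 mm long, its top 60 mm above the table, about 0.3 kg; origin under the box, 67 mm behind the sleeve's mouth; its -y axis points out of the mouth, the way the tray opens (carrier -x). The bay's rear wall stops it
- left_tray_front (a point): middle of the left tray's flat front end (82 mm wide, from 12 to 57 mm above the table; this point is 34 mm above the table). It moves with the tray; a thin ribbon pull hangs there, which gives no resistance. When the tray is home it is flush with the sleeve's mouth, 65 to 67 mm in front of the carrier's origin
- left_box_tray (a joint): how far the left tray stands out of its sleeve, in m; 0 = fully home, 0.12 = largest; starts between 0.035 and 0.085. It slides lightly (under 1 N) and stays where it is left
- right_box: white sleeve box with a green tray, loose in the carrier's right bay (at carrier y = -52 mm), 88 mm wide, 150 mm long, its top 60 mm above the table, about 0.3 kg; origin under the box, 67 mm behind the sleeve's mouth; its -y axis points out of the mouth, the way the tray opens (carrier -x). The bay's rear wall stops it
- right_tray_front (a point): middle of the right tray's flat front end (82 mm wide, from 12 to 57 mm above the table; this point is 34 mm above the table). It moves with the tray; a thin ribbon pull hangs there, which gives no resistance. When the tray is home it is flush with the sleeve's mouth, 65 to 67 mm in front of the carrier's origin
- right_box_tray (a joint): how far the right tray stands out of its sleeve, in m; 0 = fully home, 0.12 = largest; starts between 0.035 and 0.085. It slides lightly (under 1 N) and stays where it is left
- bar_hinge (a point): hinge axis (vertical) of the carrier's red retaining bar, at the carrier's left front corner: 83 mm in front of the carrier's origin, 111 mm to its left; this point is at the bar's mid-height, 18.5 mm above the table. The hinge pin and its cap rise 49 mm above the table
- bar_mid (a point): point on the outer (front) face of the red retaining bar, 115 mm from the hinge axis, 18.5 mm above the table. The bar is straight and flat, 10 mm thick, 11 to 26 mm above the table, with a black rubber end 234 mm from the hinge axis. At bar angle a it points from the hinge along (-sin a, -cos a) in the carrier's x, y; its outer face, to be pushed, looks along (-cos a, sin a)
- bar (a joint): angle of the red bar, rad; 0 = shut, along carrier -y across both boxes, against its rest, 11 to 13 mm clear of shut trays; grows as it swings out towards the robot (1.57 = along carrier -x) and on to the left, at most 2.2. Starts between 1.75 and 2.1. The hinge rubs (0.06 Nm, 0.5 N at bar_mid), so it stays where it is left; a tray that is not home is in its way
- glue: white glue stick with an orange cap, 25 mm thick, 88 mm long, lying right of the carrier and nearer the robot; origin under its centre; not to be disturbed
- tape_roll: beige roll of tape, 96 mm across, 45 mm high, lying left of the carrier; origin under its centre; not to be disturbed
- blue_cutter: blue box cutter, 22 x 160 x 20 mm, lying right of the carrier; origin under its centre; not to be disturbed

How it is judged:
By the outcome, as a careful person would: the job done as asked, in the order asked, and still so for the second after the job is handed in, with the robot touching nothing.
It also fails if it takes over 53 s, if anything falls off the work surface, if the arm or the gripper's body presses on something with over 40 N, if the wrist force passes 120 N, or if a joint passes its speed limit or range.

## Robot

A 6-joint arm with a two-finger parallel gripper is mounted at the origin on a cart in front of the work surface, level with it; the furniture and walls round the work are solid. World frame = base frame: x ahead of the robot, y to its left, z up, the work surface at z = 0. Lengths are in m, angles in rad, forces in N, time in s.
With the tool pointing down it reaches from about 0.25 to 0.725 m from the base axis. Payload 4 kg.
Tool frame: the origin (TCP) lies midway between the tips of the shut fingers; the grasp point (between the pads) lies pinch_z behind it (pinch_z is the distance from the TCP to the grasp point, in m); z points along the fingers, y is the direction in which the jaws open and shut (so a half turn about z gives the same grasp; the last joint's range is limited). The gripper opens to 85 mm and grips with 20 to 120 N. Pads are 22 mm wide; open, the fingers measure 114 mm over their backs; the gripper's body (76 mm by 85 mm) begins 54 mm behind the grasp point. The pads swing forward as they close: fully open they stand 13 mm farther back than shut.
Start: joints at [1.126, 0.241, 0.005, 1.335, 0, 1.571], TCP at [0.215, 0.451, 0.204] pointing down, gripper open.
Joint ranges: [-2.72, 2.72], [-1.05, 1.87], [-1.09, 1.28], [-1.99, 2.15], [-1.42, 1.44], [-3.14, 3.14]. Speed limits (rad/s): [2.79, 2.79, 3.14, 3.14, 3.14, 3.14].

## Interface

Orientations are given as a unit quaternion [x, y, z, w].
In Python, from workcell import * gives the robot as it stands.
- The arm moves only by the tool move_arm, never from a script. Its argument "motion" is a list of rows, each a list of 3 entries, a list of its own where there are three numbers: the finger opening in mm, from 0 to 85.4, then the shift along the tool's x, y, z in units of 50 mm (1.0 is 50 mm), then the turn about the tool's z in units of 6 degrees (1.0 is 6 degrees). In form: [[claw, [dx, dy, dz], roll], ...]. A call has exactly 10 rows; each row is the pose to reach, as a shift and turn from the pose commanded when the call began, along the tool's axes at that moment; what a row does not reach only later rows make up. A row lasts 1/10 s, in which the tool goes at most 50 mm and 8.59 degrees, less where a joint would pass 70% of its speed; a pose out of reach is approached as far as the arm can. A call with a gripper value outside its range is refused whole. The fingers move at their own pace and stop on an object; the grip force is fixed at half the most. Time passes only in rows, so rows that repeat a pose let the fingers close, or fill a call up. It gives the time, the measured TCP pose, the force and the opening at its end, in the units of the state.
- get_obs(): the state, without advancing time (a new reading comes with each control period).
- camera(name): name is "side" or "top" or "wrist"; returns a dict with "color" (420x560x3 uint8, red, green, blue), "fx", "fy", "cx", "cy" (pixels), "rvec" (rotation vector, rad) and "tvec" (3), from world to camera coordinates, as OpenCV has them; the wrist camera has in their place "mount" (4x4, takes a point from camera to tool coordinates, whose origin is the TCP and whose axes are the flange's). Camera axes: x right, y down, z forward; pixel columns grow to the right and rows downward; lengths in m; the calibration is good to about 2 mm. A picture is of the moment at which its call begins: read the wrist's pose just before it. There is no depth.
- job_done(): hands the job in, once; it reports no verdict.
The state is a dict: "clock": time; "joint_pos": joint angles; "joint_vel": joint speeds; "tau": joint torques, N m; "eef_pos": TCP position; "tool_rot": TCP orientation; "ft_force": force on the tool from outside, world axes, zero at the start; "ft_torque": the same for the moment, N m; "grip_width": finger opening in m.
Only numpy, scipy, OpenCV 4.12 (cv2) and the standard library are available. Lean on these libraries where they do the work, as an engineer would, in place of code of your own. Each camera call takes 0.05 s, during which the arm holds its last target.

## Working session

There is one attempt and no reset: what is moved stays moved. The work goes in short steps, Python scripts to look and compute and a tool call to move; the robot and the scene stay as the last step left them, time stands still between calls to the robot, and variables do not carry over. Pictures are saved under pics/ and viewed, and the job is handed in when it is done.

Besides the shell and the picture viewer there is one more tool, called after "Request:" as name(argument=value, ...), one argument or row to a line, values as JSON. move_arm: Moves the arm, as the interface text tells. Its arguments: {"type":"object","properties":{"motion":{"type":"array","items":{"type":"array"}}},"required":["motion"]}

```bash
mkdir -p pics; python3 - <<'E'
from workcell import *
import cv2
print(get_obs())
for n in ("top","side"):
    c=camera(n); cv2.imwrite(f"pics/{n}0.png",cv2.resize(c["color"][:,:,::-1],(800,600),interpolation=cv2.INTER_CUBIC))
    print({k:v for k,v in c.items() if k!="color"})
E
```

```text
{'clock': 0.0, 'joint_pos': array([1.12605179e+00, 2.41413274e-01, 3.68975383e-03, 1.33520479e+00,
       1.49485521e-05, 1.57080036e+00]), 'joint_vel': array([ 0.00076897, -0.00171456, -0.00042191,  0.00068922, -0.0003012 ,
        0.00011074]), 'tau': array([-1.09881021e-03, -3.72318041e+01,  2.52408063e+01,  1.70151133e-02,
       -3.31080435e-05,  1.24179996e-05]), 'eef_pos': array([0.21480358, 0.45072122, 0.20269973]), 'tool_rot': array([ 2.20545949e-01,  9.75376003e-01, -1.03809669e-03, -2.42386500e-04]), 'ft_force': array([-0.18717338,  0.51486072,  0.3748585 ]), 'ft_torque': array([ 0.01090492, -0.04324736,  0.00180443]), 'grip_width': 0.0852898527386962}
{'fx': 457.73770684747655, 'fy': 457.73770684747655, 'cx': 283.4816783204084, 'cy': 221.74973029472153, 'rvec': array([ 2.05357938, -2.16771147,  0.235647  ]), 'tvec': array([0.15735835, 0.63481479, 0.77407995])}
{'fx': 508.1793366403526, 'fy': 508.1793366403526, 'cx': 286.67116976030707, 'cy': 200.0669568759542, 'rvec': array([ 1.95134662, -0.12236611,  0.04765582]), 'tvec': array([-0.58703765,  0.12219133,  0.8890646 ])}
```

View pics/top0.png

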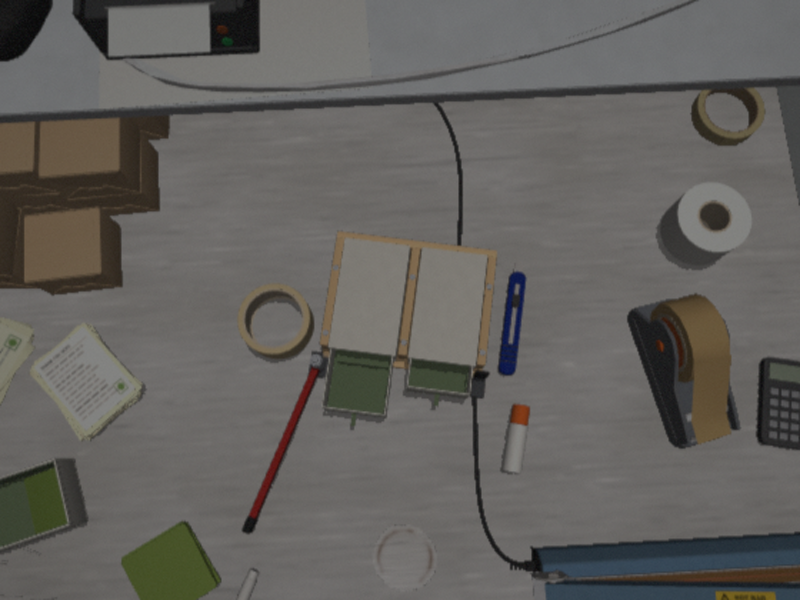

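View pics/side0.png

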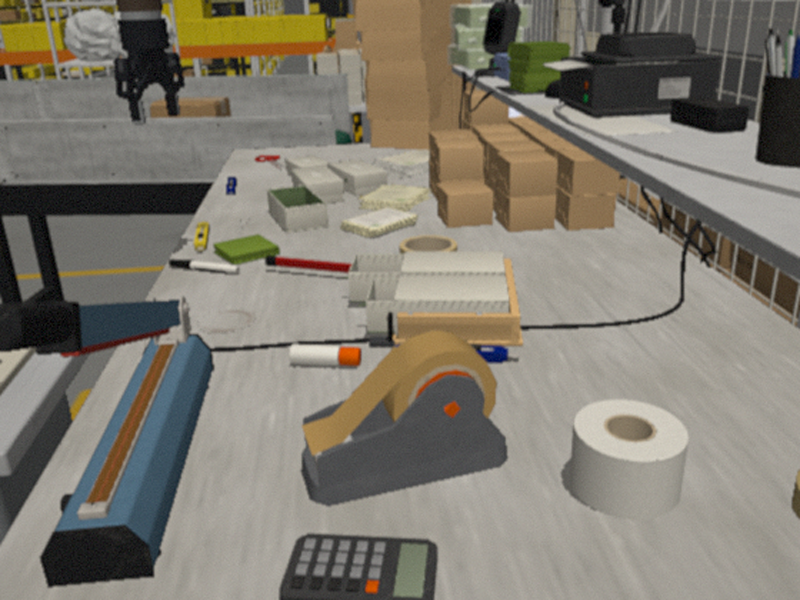

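The top view shows the carrier at about (410,300) of 800x600, the trays' front edges at about (357,412) and (438,392), and the bar from (318,360) to (248,525). The glue lies at (516,438), the cutter at (512,322) and the tape at (275,320). Next I'll enlarge this area.

```bash
cat > h.py <<'E'
from workcell import *
import cv2, numpy as np
from scipy.spatial.transform import Rotation as R
def ray(c,uv,z):
    M=cv2.Rodrigues(np.array(c["rvec"]))[0]; o=-M.T@c["tvec"]
    d=M.T@np.array([(uv[0]-c["cx"])/c["fx"],(uv[1]-c["cy"])/c["fy"],1])
    return o+d*(z-o[2])/d[2]
def proj(c,p):
    return cv2.projectPoints(np.array(p,float).reshape(-1,3),c["rvec"],c["tvec"],np.array([[c["fx"],0,c["cx"]],[0,c["fy"],c["cy"]],[0,0,1]]),None)[0][:,0]
E
python3 - <<'E'
from h import *
c=camera("top"); import pickle; pickle.dump(c,open("top.pkl","wb"))
im=c["color"][155:380,160:385,::-1]   # x160..385,y155..380
im=cv2.convertScaleAbs(im,alpha=1.6)
cv2.imwrite("pics/crop1.png",cv2.resize(im[:150,50:200],(600,600),interpolation=cv2.INTER_CUBIC)) # u=210+px/4, v=155+py/4
cv2.imwrite("pics/crop2.png",cv2.resize(im[75:225,0:150],(600,600),interpolation=cv2.INTER_CUBIC)) # u=160+px/4, v=230+py/4
E
```

```text
(no output)
```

View pics/crop1.png

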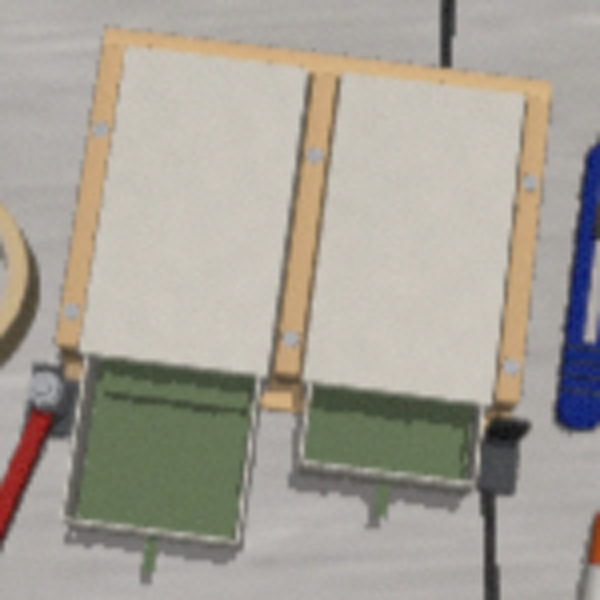

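View pics/crop2.png

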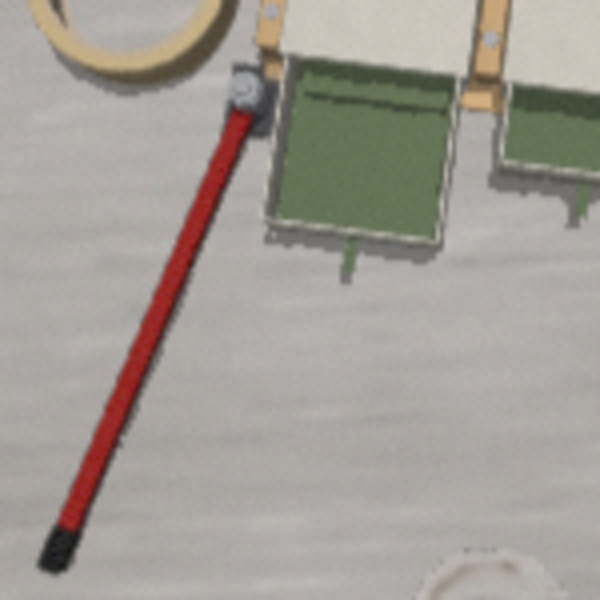

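```bash
cat > fit.py <<'E'
from h import *
import pickle
from scipy.optimize import least_squares
c=pickle.load(open("top.pkl","rb"))
A=lambda x,y,z:ray(c,(210+x/4,155+y/4),z)
B=lambda x,y,z:ray(c,(160+x/4,230+y/4),z)
obs=[(A(106,28,44),(88,110)),(A(551,83,44),(88,-110)),  # carrier back corners
 (A(85,354,60),(-66,96)),(A(258,376,60),(-66,8)),(A(305,382,60),(-66,-8)),(A(480,403,60),(-66,-96)),(A(45,390,49),(-83,111))]
E
sed -i 's/,z:ray(c,(\(.*\)),z)$/,z:ray(c,(\1),z\/1000)/' fit.py
cat >> fit.py <<'E'
P=np.array([o[0][:2] for o in obs]);Q=np.array([o[1] for o in obs])/1000
f=lambda p:(np.c_[np.cos(p[2])*Q[:,0]-np.sin(p[2])*Q[:,1]+p[0],np.sin(p[2])*Q[:,0]+np.cos(p[2])*Q[:,1]+p[1]]-P).ravel()
s=least_squares(f,[.5,0,0],loss="soft_l1",f_scale=.003); p=s.x
if __name__=="__main__":
    print(p,np.degrees(p[2])); print((f(p)*1000).round(1).reshape(-1,2))
    C=lambda w:(R.from_euler("z",-p[2]).as_matrix()@(w-np.r_[p[:2],0])*1000).round(1)
    W=lambda x,y:(p[:2]+np.array([np.cos(p[2])*x-np.sin(p[2])*y,np.sin(p[2])*x+np.cos(p[2])*y])/1000).round(4)
    for n,a in dict(lt1=A(66,520,57),lt2=A(240,543,57),rt1=A(300,465,57),rt2=A(470,487,57),barend=B(54,563,26),barstart=B(246,105,26)).items(): print(n,a.round(4),C(a))
    g=lambda x,y,z:ray(c,(x/1.42857,y/1.42857),z/1000)
    for n,a in dict(glue1=g(521,404,20),glue2=g(512,473,12),tape=g(275,320,45),cut1=g(518,272,20),cut2=g(506,374,20)).items(): print(n,a.round(4),C(a))
    print("hinge",W(-83,111))
E
python3 fit.py
```

```text
[ 0.65822168  0.11740906 -0.17877629] -10.243126955343477
[[-7.3  2.5]
 [-6.8  0.3]
 [ 1.9  2.7]
 [ 0.7 -4.9]
 [ 1.8  0.7]
 [ 0.2 -6.5]
 [ 1.8  0.3]]
lt1 [0.5334 0.2321 0.057 ] [-143.3   90.6   57. ]
lt2 [0.5188 0.1539 0.057 ] [-143.7   11.1   57. ]
rt1 [0.5525 0.1249 0.057 ] [-105.4  -11.4   57. ]
rt2 [0.5383 0.0483 0.057 ] [-105.7  -89.3   57. ]
barend [0.3873 0.3355 0.026 ] [-305.4  166.5   26. ]
barstart [0.5909 0.2437 0.026 ] [-88.8 112.3  26. ]
glue1 [ 0.5265 -0.025   0.02  ] [-104.3 -163.6   20. ]
glue2 [ 0.4382 -0.0064  0.012 ] [-194.5 -161.    12. ]
tape [0.6524 0.2944 0.045 ] [-37.2 173.2  45. ]
cut1 [ 0.7079 -0.0376  0.02  ] [  76.4 -143.7   20. ]
cut2 [ 0.5674 -0.0086  0.02  ] [ -67.  -140.2   20. ]
hinge [0.5963 0.2414]
```

Request:
move_arm(
  motion=[
    [0,[-0.7,-0.22,0],-0.3],
    [0,[-1.5,-0.48,0],-0.6],
    [0,[-2.4,-0.77,0],-1.0],
    [0,[-3.3,-1.06,0],-1.4],
    [0,[-4.2,-1.34,0],-1.8],
    [0,[-5.1,-1.63,0],-2.2],
    [0,[-5.9,-1.9,0],-2.54],
    [0,[-6.5,-2.1,0],-2.54],
    [0,[-6.9,-2.2,0],-2.54],
    [0,[-6.9,-2.2,0],-2.54],
  ],
)

```text
clock: 1.15
eef_pos: [0.4808, 0.2016, 0.2029]
tool_rot: [0.091, 0.996, -0.0, -0.0]
ft_force: [-0.9, 0.9, 0.6]
grip_width: -0.0004
```

```bash
cat >> h.py <<'E'
def st():
    from fit import p
    o=get_obs(); Rm=R.from_quat(o["tool_rot"]).as_matrix(); e=o["eef_pos"]
    Cr=R.from_euler("z",-p[2])
    print("t",round(o["clock"],2),"eef",e.round(4),"car mm",(Cr.apply(e-np.r_[p[:2],0])*1000).round(1),"F car",Cr.apply(o["ft_force"]).round(2),"grip",round(o["grip_width"],4))
    print("tool x ang",np.degrees(np.arctan2(Rm[1,0],Rm[0,0])).round(2),"want",(180+np.degrees(p[2])).round(2),"toolz",Rm[:,2].round(3),"q",o["joint_pos"].round(2))
    return o,Rm
E
python3 - <<'E'
from h import *
st()
c=camera("wrist"); print(c["mount"]);cv2.imwrite("pics/w1.png",c["color"][:,:,::-1])
c=camera("top"); cv2.imwrite("pics/t1.png",cv2.convertScaleAbs(cv2.resize(c["color"][150:390,140:420,::-1],(784,672)),alpha=1.5)[:600])
E
```

```text
t 1.15 eef [0.4808 0.2016 0.2029] car mm [-189.5   51.3  202.9] F car [-1.08  0.76  0.59] grip -0.0004
tool x ang 169.51 want 169.76 toolz [-0.    -0.001 -1.   ] q [ 0.4   0.28  0.06  1.35 -0.    0.58]
[[ 2.75850422e-05 -9.45589988e-01 -3.25360683e-01  8.37843066e-02]
 [ 9.99999968e-01  1.07273578e-04 -2.26984342e-04  2.20457592e-04]
 [ 2.49536726e-04 -3.25360666e-01  9.45589961e-01 -1.69776495e-01]
 [ 0.00000000e+00  0.00000000e+00  0.00000000e+00  1.00000000e+00]]
```

View pics/w1.png

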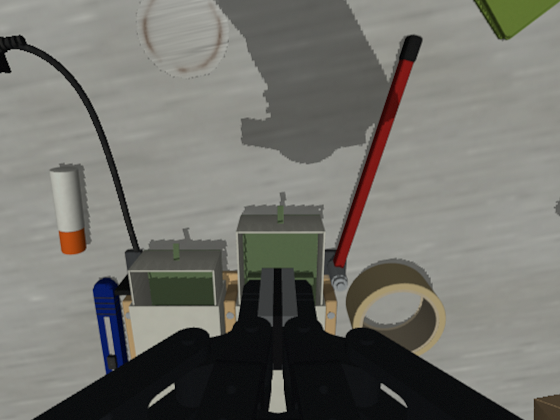

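View pics/t1.png

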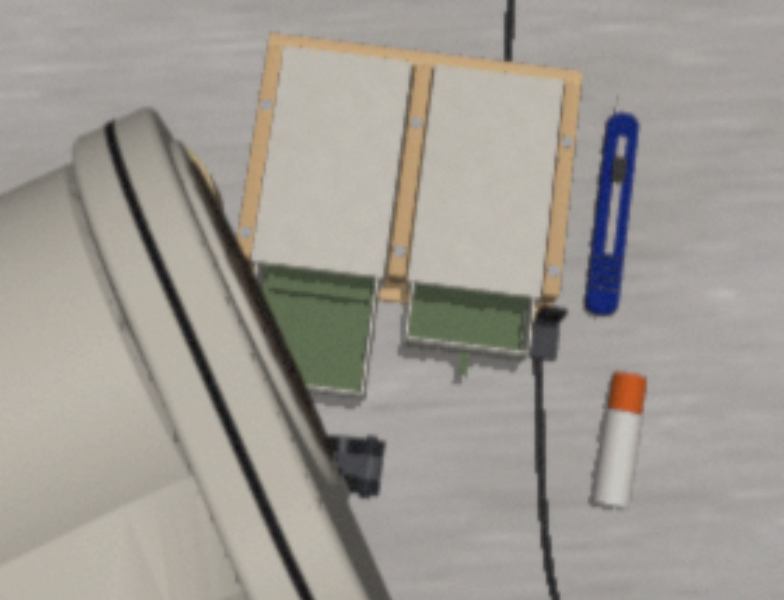

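The wrist view agrees with the top view. The left tray's front top edge runs (238,233)–(324,231), the right one's (131,270)–(215,270), and the hinge cap is at (340,283). I'll check these in carrier coordinates.

```bash
cat >> h.py <<'E'
def wray(c,o,uv,z):
    Rm=R.from_quat(o["tool_rot"]).as_matrix(); M=np.array(c["mount"])
    org=o["eef_pos"]+Rm@M[:3,3]; d=Rm@M[:3,:3]@np.array([(uv[0]-c["cx"])/c["fx"],(uv[1]-c["cy"])/c["fy"],1])
    return org+d*(z-org[2])/d[2]
E
python3 - <<'E'
from h import *
o,_=st(); c=camera("wrist"); from fit import p
C=lambda w:(R.from_euler("z",-p[2]).as_matrix()@(w-np.r_[p[:2],0])*1000).round(1)
for n,u,z in [("lt",(238,233),57),("lt",(324,231),57),("rt",(131,270),57),("rt",(215,270),57),("hinge",(340,283),49),("barend",(415,38),26),("glue",(62,168),12),("glue",(72,252),12)]:
    print(n,C(wray(c,o,u,z/1000)))
E
```

```text
t 1.25 eef [0.4789 0.2033 0.2031] car mm [-191.7   52.7  203.1] F car [-1.37  0.34 -0.21] grip 0.0001
tool x ang 169.69 want 169.76 toolz [-0.001 -0.    -1.   ] q [0.4  0.28 0.06 1.35 0.   0.58]
lt [-144.9   17.    57. ]
lt [-146.8   95.3   57. ]
rt [-107.2  -85.4   57. ]
rt [-107.1   -6.1   57. ]
hinge [-88.5 114.3  49. ]
barend [-310.2  169.6   26. ]
glue [-195.4 -158.7   12. ]
glue [-104.7 -165.    12. ]
```

Request:
move_arm(
  motion=[
    [0,[0,0,0.5],0],
    [0,[0,0,1.1],0],
    [0,[0,0,1.8],0],
    [0,[0,0,2.4],0],
    [0,[0,0,2.9],0],
    [0,[0,0,3.2],0],
    [0,[0,0,3.36],0],
    [0,[-0.1,0,3.36],0],
    [0,[-0.3,0,3.36],0],
    [0,[-0.5,0,3.36],0],
  ],
)

```text
clock: 2.3
eef_pos: [0.5058, 0.1997, 0.037]
tool_rot: [0.089, 0.996, 0.001, 0.001]
ft_force: [1.0, -0.1, -0.1]
grip_width: 0.0001
```

Request:
move_arm(
  motion=[
    [0,[-0.15,0,0],0],
    [0,[-0.3,0,0],0],
    [0,[-0.45,0,0],0],
    [0,[-0.6,0,0],0],
    [0,[-0.75,0,0],0],
    [0,[-0.9,0,0],0],
    [0,[-1.05,0,0],0],
    [0,[-1.2,0,0],0],
    [0,[-1.3,0,0],0],
    [0,[-1.3,0,0],0],
  ],
)

```text
clock: 3.3
eef_pos: [0.5686, 0.1875, 0.0355]
tool_rot: [0.09, 0.996, 0.0, 0.0]
ft_force: [0.1, 0.6, 0.5]
grip_width: -0.0001
```

```bash
python3 - <<'E'
from h import *
st()
c=camera("wrist"); cv2.imwrite("pics/w2.png",c["color"][:,:,::-1])
E
```

```text
t 3.3 eef [0.5686 0.1875 0.0355] car mm [-100.7   53.    35.5] F car [-0.01  0.65  0.55] grip -0.0001
tool x ang 169.73 want 169.76 toolz [ 0.  0. -1.] q [ 0.32  0.55  0.01  1.03 -0.    0.5 ]
```

View pics/w2.png

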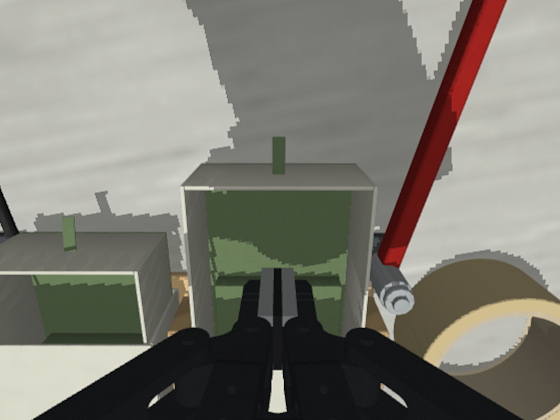

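```bash
python3 - <<'E'
from h import *
o,_=st(); c=camera("wrist"); from fit import p
C=lambda w:(R.from_euler("z",-p[2]).as_matrix()@(w-np.r_[p[:2],0])*1000).round(1)
for n,u,z in [("lt",(183,187),57),("lt",(376,187),57),("rt",(0,272),57),("rt",(136,272),57),("hinge",(400,298),49)]:
    print(n,C(wray(c,o,u,z/1000)))
M=np.linalg.inv(c["mount"])
for t in [(0,0,0),(.011,0,0),(-.011,0,0),(0,0,-.05)]:
    q=M@np.r_[t,1]; print(t,c["cx"]+c["fx"]*q[0]/q[2],c["cy"]+c["fy"]*q[1]/q[2])
for n in("top","side"):
  c=camera(n); cv2.imwrite(f"pics/{n}3.png",cv2.convertScaleAbs(cv2.resize(c["color"][150:390,140:420,::-1],(700,600)),alpha=1.4))
E
```

```text
t 3.35 eef [0.568  0.1875 0.0355] car mm [-101.3   52.9   35.5] F car [0.14 0.17 0.05] grip -0.0001
tool x ang 169.74 want 169.76 toolz [-0.  0. -1.] q [0.32 0.55 0.01 1.03 0.   0.5 ]
lt [-144.    14.5   57. ]
lt [-144.    93.7   57. ]
rt [-104.9  -70.1   57. ]
rt [-104.9   -9.6   57. ]
hinge [-86.5 112.1  49. ]
(0, 0, 0) 276.8032342043105 257.7576134967776
(0.011, 0, 0) 276.7969035801441 237.55931159289133
(-0.011, 0, 0) 276.80932805019495 277.20045762946245
(0, 0, -0.05) 276.65006019522934 317.1558374445901
```

View pics/side3.png

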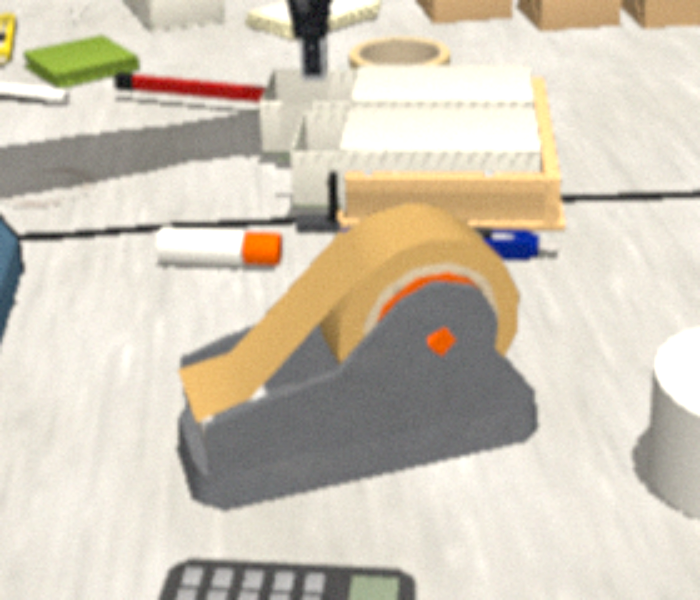

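View pics/top3.png

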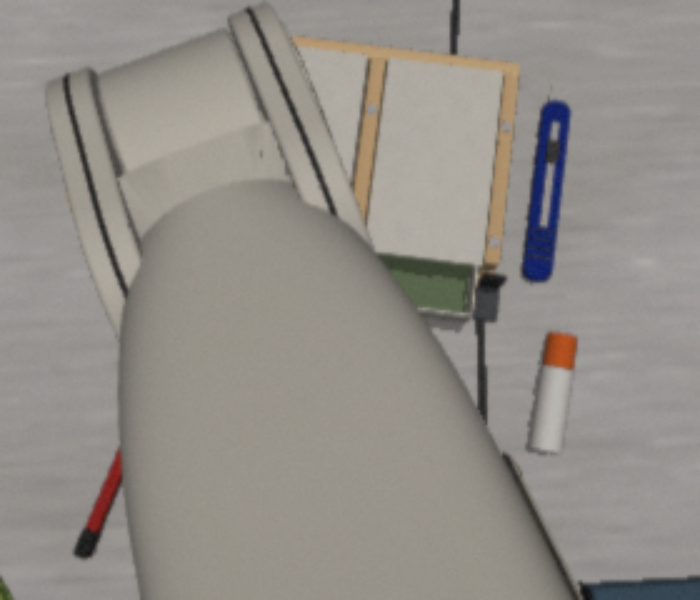

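```bash
python3 - <<'E'
from h import *
o,_=st(); c=camera("side")
for dz in (0,.02,.04,.06):
    u=proj(c,o["eef_pos"]+[0,0,dz])[0]; print(dz,u,(u-[140,150])*2.5)
from fit import p
W=lambda x,y,z:np.r_[(R.from_euler("z",p[2]).apply([x,y,z])/1000)+np.r_[p[:2],0]]
for q in [(-144,10,57),(-144,92,57),(-105,-12,57),(-105,-92,57),(-105,-92,12)]:
    print(q,(proj(c,W(*q))[0]-[140,150])*2.5)
cv2.imwrite("pics/side4.png",cv2.convertScaleAbs(cv2.resize(c["color"][160:230,215:320,::-1],(800,533),interpolation=cv2.INTER_CUBIC),alpha=1.4))
c=camera("wrist");cv2.imwrite("pics/w4.png",cv2.convertScaleAbs(cv2.resize(c["color"][170:350,160:400,::-1],(800,600),interpolation=cv2.INTER_CUBIC),alpha=1.6))
E
```

```text
t 3.5 eef [0.5674 0.1876 0.0355] car mm [-101.9   52.9   35.5] F car [-0.02  0.19  0.01] grip 0.0001
tool x ang 169.77 want 169.76 toolz [-0.001 -0.    -1.   ] q [0.32 0.55 0.01 1.03 0.   0.5 ]
0 [266.1819908  192.63955934] [315.45497701 106.59889835]
0.02 [265.81333731 183.97225639] [314.53334327  84.93064098]
0.04 [265.43959468 175.18530434] [313.59898671  62.96326085]
0.06 [265.06065681 166.27620839] [312.65164202  40.69052098]
(-144, 10, 57) [258.49363963 101.08948784]
(-144, 92, 57) [272.17922513  68.14219761]
(-105, -12, 57) [302.00438901 110.8789356 ]
(-105, -92, 57) [289.59934193 149.57410945]
(-105, -92, 12) [292.36929797 203.4511532 ]
```

View pics/side4.png

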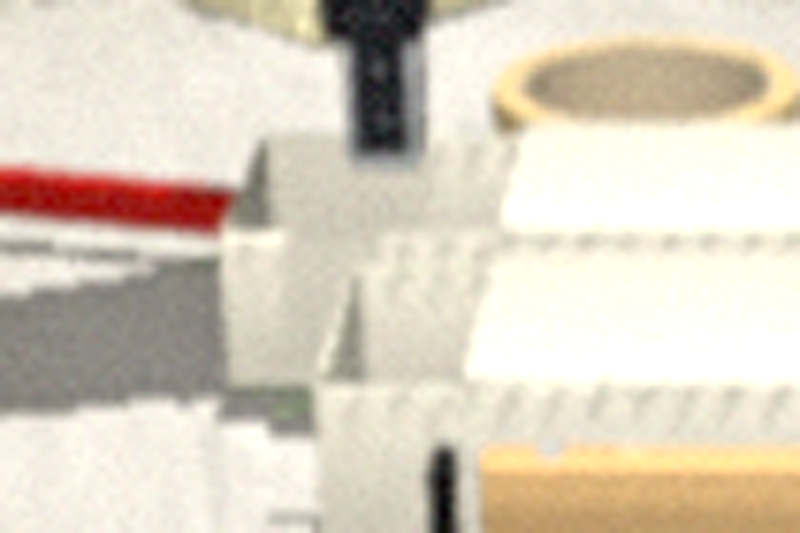

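View pics/w4.png

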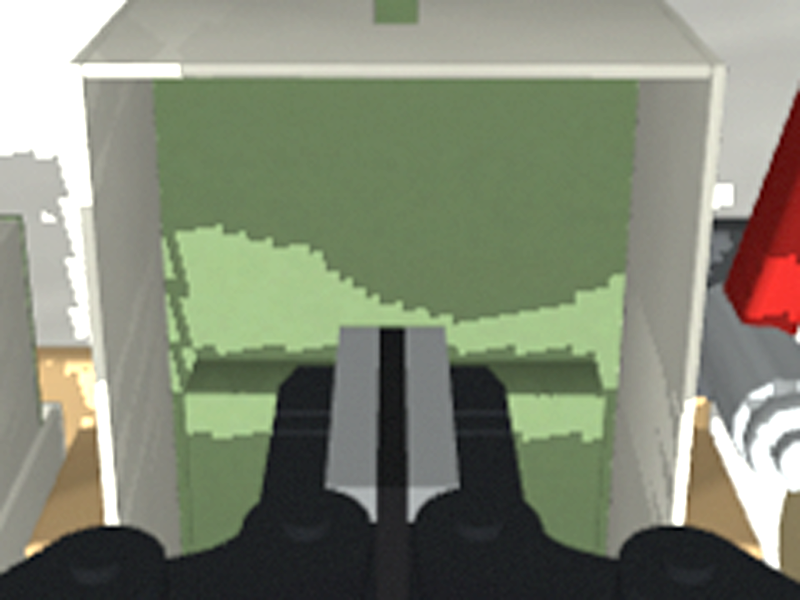

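```bash
python3 - <<'E'
import workcell; from workcell import *
print([ (k,v) for k,v in vars(workcell).items() if not k.startswith('_') and isinstance(v,(int,float,str,list,tuple,dict))])
print([k for k in dir(workcell) if not k.startswith('_')])
from h import *
c=camera("wrist"); M=np.linalg.inv(c["mount"])
print(c["fx"],c["cx"],c["cy"])
for t in [(.011,0,-.028),(-.011,0,-.028),(.011,.015,-.028)]:
    q=M@np.r_[t,1]; print(t,c["cx"]+c["fx"]*q[0]/q[2],c["cy"]+c["fy"]*q[1]/q[2])
c=camera("side");cv2.imwrite("pics/side5.png",cv2.convertScaleAbs(cv2.resize(c["color"][30:240,150:430,::-1],(800,600),interpolation=cv2.INTER_CUBIC),alpha=1.4))
E
```

```text
[('pinch_z', 0.0187)]
['Unreachable', 'camera', 'get_obs', 'job_done', 'pinch_z']
374.17387213837446 277.16043198578444 209.96666695350999
(0.011, 0, -0.028) 276.7195667376159 263.799805747524
(-0.011, 0, -0.028) 276.73734194948554 308.6667152320495
(0.011, 0.015, -0.028) 312.30099202025247 263.80474211947364
```

View pics/side5.png

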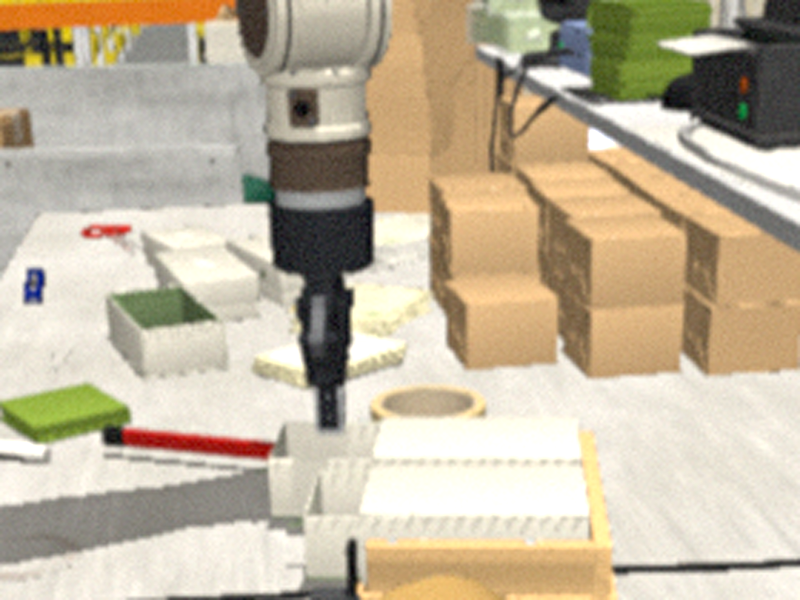

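The pictures disagree with the reported height. The visible fingertips end about 28 mm above the reported TCP: side4 row 155 gives z≈0.064, and the wrist view's tip row of 268 agrees. So the fingers passed over the tray's front wall without contact. I'll lift, go back, and come down lower while checking the tip by eye.

Request:
move_arm(
  motion=[
    [0,[0,0,-0.3],0],
    [0,[0.1,0,-0.5],0],
    [0,[0.4,0,-0.5],0],
    [0,[0.8,0,-0.5],0],
    [0,[1.2,0,-0.5],0],
    [0,[1.5,0,-0.5],0],
    [0,[1.7,0,-0.4],0],
    [0,[1.7,0,-0.1],0],
    [0,[1.7,0,0.2],0],
    [0,[1.7,0,0.3],0],
  ],
)

```text
clock: 4.7
eef_pos: [0.483, 0.2024, 0.0193]
tool_rot: [0.089, 0.996, -0.001, -0.001]
ft_force: [-0.2, 0.3, 0.3]
grip_width: 0.0001
```

```bash
python3 - <<'E'
from h import *
o,_=st()
c=camera("side");cv2.imwrite("pics/side6.png",cv2.convertScaleAbs(cv2.resize(c["color"][140:240,190:320,::-1],(780,600),interpolation=cv2.INTER_CUBIC),alpha=1.4))
for dz in (-.01,0,.014,.028,.042): print(dz,(proj(c,o["eef_pos"]+[0,0,dz])[0]-[190,140])*6)
E
```

```text
t 4.7 eef [0.483  0.2024 0.0193] car mm [-187.5   52.5   19.3] F car [-0.3   0.29  0.32] grip 0.0001
tool x ang 169.76 want 169.76 toolz [-0.002 -0.001 -1.   ] q [ 0.4   0.44 -0.22  0.91 -0.    0.58]
-0.01 [227.20138653 382.52594515]
0 [225.34065101 357.20408927]
0.014 [222.71446794 321.46562515]
0.028 [220.06328714 285.38697903]
0.042 [217.38674999 248.96327055]
```

View pics/side6.png

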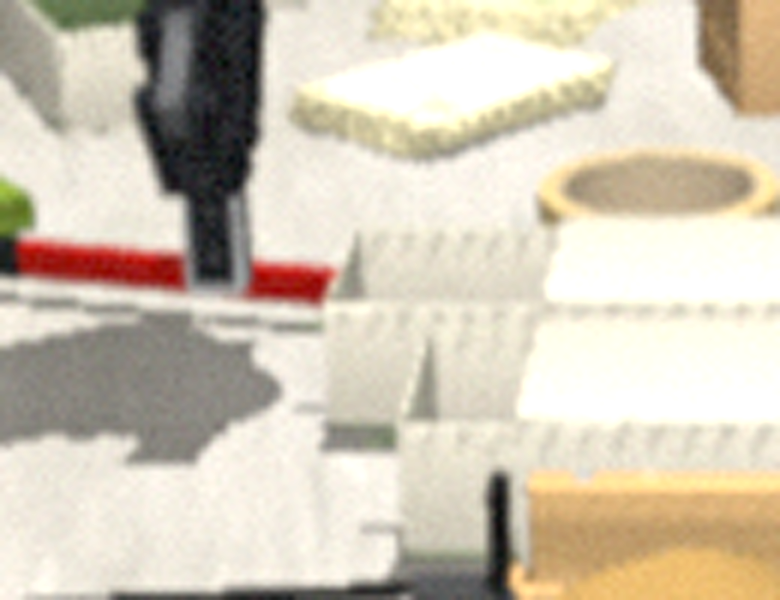

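The tip is visible at (217,290) in side6, which is z≈0.045 for a TCP of 0.019, so the ~26–28 mm offset holds. I'll lower it 10 mm more and start pushing.

Request:
move_arm(
  motion=[
    [0,[0,0,0.1],0],
    [0,[0,0,0.2],0],
    [0,[-0.1,0,0.2],0],
    [0,[-0.25,0,0.2],0],
    [0,[-0.4,0,0.2],0],
    [0,[-0.55,0,0.2],0],
    [0,[-0.7,0,0.2],0],
    [0,[-0.85,0,0.2],0],
    [0,[-1.0,0,0.2],0],
    [0,[-1.0,0,0.2],0],
  ],
)

```text
clock: 5.75
eef_pos: [0.5347, 0.1937, 0.0107]
tool_rot: [0.09, 0.996, 0.0, 0.001]
ft_force: [-1.1, -0.7, 0.2]
grip_width: -0.0001
```

```bash
python3 - <<'E'
from h import *
st()
c=camera("wrist"); cv2.imwrite("pics/w7.png",c["color"][:,:,::-1])
E
```

```text
t 5.75 eef [0.5347 0.1937 0.0107] car mm [-135.1   53.1   10.7] F car [-0.96 -0.85  0.21] grip -0.0001
tool x ang 169.71 want 169.76 toolz [ 0.001  0.    -1.   ] q [ 0.35  0.53 -0.11  0.94 -0.    0.53]
```

View pics/w7.png

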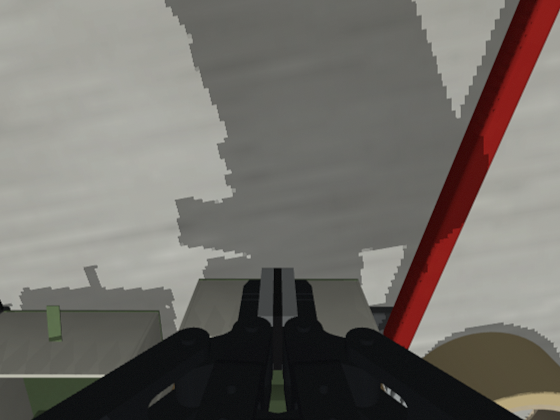

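The fingers are now in front of the tray's front face (its lower edge is at row 280, the fingertips at row 268), and the force is about 1 N. I'll keep pushing.

Request:
move_arm(
  motion=[
    [0,[-0.12,0,0],0],
    [0,[-0.25,0,0],0],
    [0,[-0.38,0,0],0],
    [0,[-0.5,0,0],0],
    [0,[-0.62,0,0],0],
    [0,[-0.74,0,0],0],
    [0,[-0.84,0,0],0],
    [0,[-0.92,0,0],0],
    [0,[-0.98,0,0],0],
    [0,[-1.0,0,0],0],
  ],
)

```text
clock: 6.8
eef_pos: [0.5829, 0.1849, 0.0106]
tool_rot: [0.089, 0.996, 0.0, 0.0]
ft_force: [-0.3, -1.1, 0.2]
grip_width: 0.0002
```

Request:
move_arm(
  motion=[
    [0,[-0.02,0,0],0],
    [0,[-0.04,0,0],0],
    [0,[-0.06,0,0],0],
    [0,[-0.08,0,0],0],
    [0,[-0.1,0,0],0],
    [0,[-0.12,0,0],0],
    [0,[-0.13,0,0],0],
    [0,[-0.14,0,0],0],
    [0,[-0.14,0,0],0],
    [0,[-0.14,0,0],0],
  ],
)

```text
clock: 7.8
eef_pos: [0.5896, 0.1837, 0.0107]
tool_rot: [0.089, 0.996, 0.0, 0.0]
ft_force: [0.1, 1.0, -0.9]
grip_width: 0.0
```

```bash
python3 - <<'E'
from h import *
st()
c=camera("top");cv2.imwrite("pics/t8.png",cv2.convertScaleAbs(cv2.resize(c["color"][150:300,200:350,::-1],(600,600),interpolation=cv2.INTER_CUBIC),alpha=1.5))
c=camera("side");cv2.imwrite("pics/side8.png",cv2.convertScaleAbs(cv2.resize(c["color"][140:240,190:320,::-1],(780,600),interpolation=cv2.INTER_CUBIC),alpha=1.4))
E
```

```text
t 7.8 eef [0.5896 0.1837 0.0107] car mm [-79.4  53.   10.7] F car [-0.06  0.97 -0.91] grip 0.0
tool x ang 169.75 want 169.76 toolz [ 0.  0. -1.] q [ 0.3   0.61  0.05  1.01 -0.    0.48]
```

View pics/side8.png

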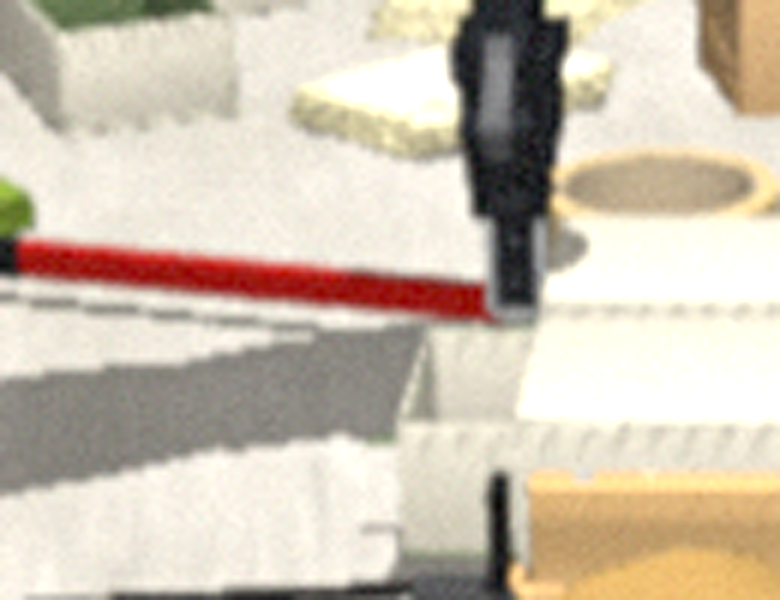

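Request:
move_arm(
  motion=[
    [0,[-0.01,0,0],0],
    [0,[-0.02,0,0],0],
    [0,[-0.03,0,0],0],
    [0,[-0.04,0,0],0],
    [0,[-0.05,0,0],0],
    [0,[-0.06,0,0],0],
    [0,[-0.06,0,0],0],
    [0,[-0.06,0,0],0],
    [0,[-0.06,0,0],0],
    [0,[-0.06,0,0],0],
  ],
)

```text
clock: 8.9
eef_pos: [0.5923, 0.1832, 0.0106]
tool_rot: [0.089, 0.996, -0.0, -0.0]
ft_force: [-2.8, 0.6, 1.8]
grip_width: 0.0001
```

```bash
python3 - <<'E'
from h import *
st()
E
```

```text
t 8.9 eef [0.5923 0.1832 0.0106] car mm [-76.6  53.   10.6] F car [-2.9   0.13  1.79] grip 0.0001
tool x ang 169.75 want 169.76 toolz [-0. -0. -1.] q [0.3  0.61 0.05 1.01 0.   0.48]
```

Request:
move_arm(
  motion=[
    [0,[-0.01,0,0],0],
    [0,[-0.02,0,0],0],
    [0,[-0.03,0,0],0],
    [0,[-0.04,0,0],0],
    [0,[-0.05,0,0],0],
    [0,[-0.05,0,0],0],
    [0,[-0.05,0,0],0],
    [0,[-0.05,0,0],0],
    [0,[-0.05,0,0],0],
    [0,[-0.05,0,0],0],
  ],
)

```text
clock: 9.9
eef_pos: [0.5929, 0.183, 0.0106]
tool_rot: [0.089, 0.996, 0.0, -0.002]
ft_force: [-7.8, 1.2, 5.2]
grip_width: -0.0001
```

```bash
python3 - <<'E'
from h import *
st()
c=camera("wrist"); cv2.imwrite("pics/w9.png",c["color"][:,:,::-1])
E
```

```text
t 9.9 eef [0.5929 0.183  0.0106] car mm [-75.9  53.   10.6] F car [-7.85 -0.21  5.23] grip -0.0001
tool x ang 169.79 want 169.76 toolz [-0.004  0.    -1.   ] q [0.3  0.62 0.06 1.02 0.   0.48]
```

View pics/w9.png

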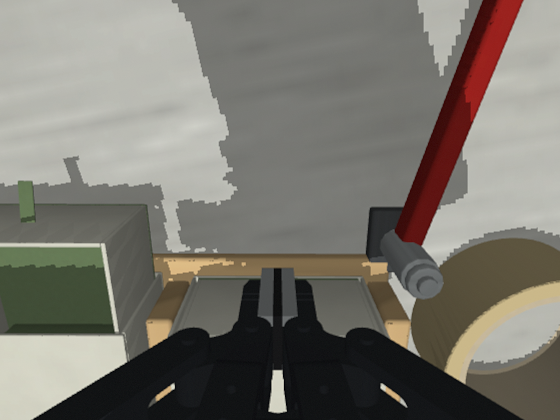

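The left tray is home: the force rose to 8 N with the face at carrier x≈-65. Now the right tray.

Request:
move_arm(
  motion=[
    [0,[0.3,0,0],0],
    [0,[0.8,0,0],0],
    [0,[1.3,0,0],0],
    [0,[1.5,-0.2,0],0],
    [0,[1.5,-0.7,0],0],
    [0,[1.5,-1.2,0],0],
    [0,[1.5,-1.7,0],0],
    [0,[1.5,-2.05,0],0],
    [0,[1.4,-2.1,0],0],
    [0,[1.2,-2.1,0],0],
  ],
)

```text
clock: 10.95
eef_pos: [0.5182, 0.0897, 0.0109]
tool_rot: [0.09, 0.996, 0.0, 0.001]
ft_force: [-0.4, -0.3, 0.1]
grip_width: 0.0003
```

```bash
python3 - <<'E'
from h import *
st()
c=camera("wrist"); cv2.imwrite("pics/w10.png",c["color"][:,:,::-1])
c=camera("top");cv2.imwrite("pics/t10.png",cv2.convertScaleAbs(cv2.resize(c["color"][150:300,200:350,::-1],(600,600),interpolation=cv2.INTER_CUBIC),alpha=1.5))
E
```

```text
t 10.95 eef [0.5182 0.0897 0.0109] car mm [-132.8  -52.2   10.9] F car [-0.38 -0.37  0.09] grip 0.0003
tool x ang 169.7 want 169.76 toolz [ 0.001  0.    -1.   ] q [ 0.17  0.45 -0.23  0.89 -0.    0.35]
```

View pics/w10.png

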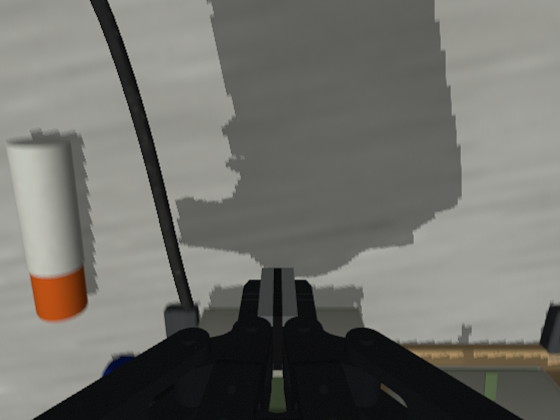

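Fingers are centred in front of the right tray, whose lower edge is at row ~308. Pushing.

Request:
move_arm(
  motion=[
    [0,[-0.13,0,0],0],
    [0,[-0.26,0,0],0],
    [0,[-0.4,0,0],0],
    [0,[-0.53,0,0],0],
    [0,[-0.66,0,0],0],
    [0,[-0.79,0,0],0],
    [0,[-0.9,0,0],0],
    [0,[-0.98,0,0],0],
    [0,[-1.04,0,0],0],
    [0,[-1.06,0,0],0],
  ],
)

```text
clock: 12.05
eef_pos: [0.5696, 0.0805, 0.0106]
tool_rot: [0.089, 0.996, -0.0, 0.0]
ft_force: [-0.8, 0.1, -0.2]
grip_width: -0.0002
```

Request:
move_arm(
  motion=[
    [0,[-0.02,0,0],0],
    [0,[-0.04,0,0],0],
    [0,[-0.06,0,0],0],
    [0,[-0.08,0,0],0],
    [0,[-0.08,0,0],0],
    [0,[-0.08,0,0],0],
    [0,[-0.08,0,0],0],
    [0,[-0.08,0,0],0],
    [0,[-0.08,0,0],0],
    [0,[-0.08,0,0],0],
  ],
)

```text
clock: 13.05
eef_pos: [0.5732, 0.0799, 0.0105]
tool_rot: [0.089, 0.996, -0.0, -0.0]
ft_force: [-2.8, 0.5, 1.4]
grip_width: -0.0002
```

```bash
python3 - <<'E'
from h import *
st()
E
```

```text
t 13.05 eef [0.5732 0.0799 0.0105] car mm [-77.  -52.   10.5] F car [-2.81  0.05  1.37] grip -0.0002
tool x ang 169.75 want 169.76 toolz [-0. -0. -1.] q [ 0.14  0.54 -0.07  0.95 -0.    0.32]
```

Request:
move_arm(
  motion=[
    [0,[-0.01,0,0],0],
    [0,[-0.02,0,0],0],
    [0,[-0.03,0,0],0],
    [0,[-0.04,0,0],0],
    [0,[-0.05,0,0],0],
    [0,[-0.05,0,0],0],
    [0,[-0.05,0,0],0],
    [0,[-0.05,0,0],0],
    [0,[-0.05,0,0],0],
    [0,[-0.05,0,0],0],
  ],
)

```text
clock: 14.05
eef_pos: [0.574, 0.0798, 0.0106]
tool_rot: [0.089, 0.996, 0.0, -0.002]
ft_force: [-7.6, 1.5, 4.8]
grip_width: -0.0001
```

```bash
python3 - <<'E'
from h import *
st()
E
```

```text
t 14.05 eef [0.574  0.0798 0.0106] car mm [-76.2 -52.   10.6] F car [-7.73  0.18  4.85] grip -0.0001
tool x ang 169.77 want 169.76 toolz [-0.003  0.001 -1.   ] q [ 0.14  0.55 -0.07  0.96  0.    0.32]
```

Request:
move_arm(
  motion=[
    [0,[0.3,0,0],0],
    [0,[0.9,0,-0.3],0],
    [0,[1.7,0.1,-0.9],0],
    [0,[2.4,0.7,-1.2],0],
    [0,[2.84,1.5,-1.2],0],
    [0,[2.84,2.4,-1.2],0],
    [0,[2.84,3.3,-1.2],0],
    [0,[2.84,4.1,-1.2],0],
    [0,[2.84,4.6,-1.2],0],
    [0,[2.84,4.82,-1.2],0],
  ],
)

```text
clock: 15.05
eef_pos: [0.4804, 0.3451, 0.0708]
tool_rot: [0.088, 0.996, 0.001, 0.002]
ft_force: [-0.3, 0.3, 0.2]
grip_width: -0.0002
```

```bash
python3 - <<'E'
from h import *
st()
c=camera("wrist"); cv2.imwrite("pics/w12.png",c["color"][:,:,::-1])
c=camera("top");cv2.imwrite("pics/t12.png",cv2.convertScaleAbs(cv2.resize(c["color"][155:305,210:360,::-1],(600,600),interpolation=cv2.INTER_CUBIC),alpha=1.5))
E
```

```text
t 15.05 eef [0.4804 0.3451 0.0708] car mm [-215.5  192.4   70.8] F car [-0.33  0.26  0.18] grip -0.0002
tool x ang 169.89 want 169.76 toolz [ 0.003  0.002 -1.   ] q [ 0.62  0.5   0.03  1.1  -0.    0.8 ]
```

View pics/w12.png

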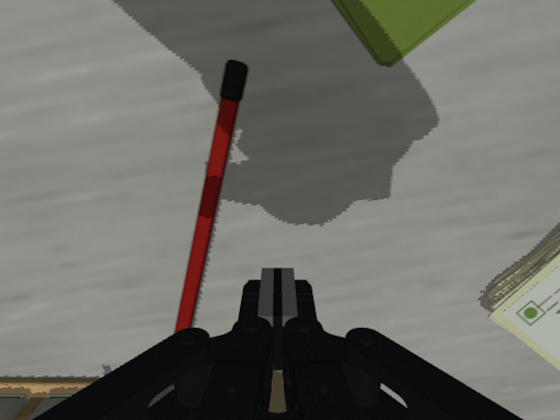

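View pics/t12.png

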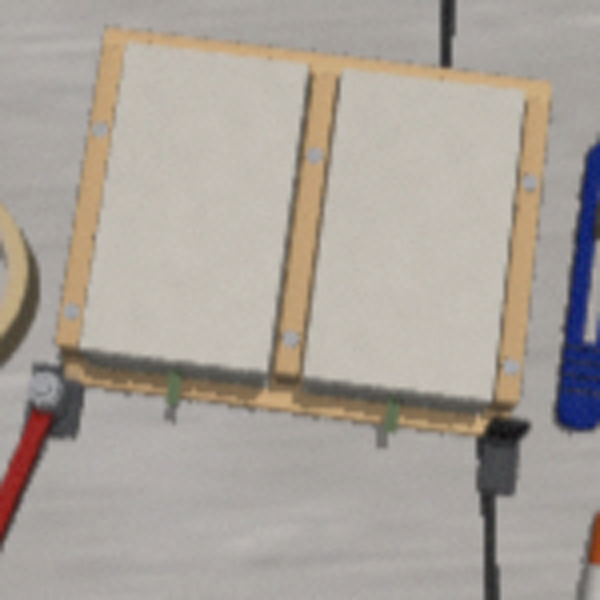

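Both trays look flush in the top view. Now I lower beside the bar, outside it.

Request:
move_arm(
  motion=[
    [0,[0,0,0.3],0],
    [0,[0,0,0.6],0],
    [0,[0,0,0.9],0],
    [0,[0,0,1.2],0],
    [0,[0,0,1.4],0],
    [0,[0,0,1.5],0],
    [0,[0,0,1.55],0],
    [0,[0,0,1.6],0],
    [0,[0,0,1.65],0],
    [0,[0,0,1.65],0],
  ],
)

```text
clock: 16.15
eef_pos: [0.4789, 0.342, -0.0118]
tool_rot: [0.089, 0.996, 0.0, 0.0]
ft_force: [0.9, 0.3, -0.6]
grip_width: -0.0001
```

```bash
python3 - <<'E'
from h import *
o,_=st()
c=camera("side");cv2.imwrite("pics/side13.png",cv2.convertScaleAbs(cv2.resize(c["color"][140:240,190:320,::-1],(780,600),interpolation=cv2.INTER_CUBIC),alpha=1.4))
for z in (0,.01,.02): print(z,(proj(c,np.r_[o["eef_pos"][:2],z])[0]-[190,140])*6)
c=camera("wrist"); cv2.imwrite("pics/w13.png",c["color"][:,:,::-1])
E
```

```text
t 16.15 eef [ 0.4789  0.342  -0.0118] car mm [-216.4  189.1  -11.8] F car [ 0.82  0.41 -0.58] grip -0.0001
tool x ang 169.76 want 169.76 toolz [ 0.  0. -1.] q [ 0.62  0.58 -0.07  0.92 -0.    0.8 ]
0 [218.11584698 275.64673367]
0.01 [216.42494819 252.68656652]
0.02 [214.72383742 229.58773411]
```

View pics/side13.png

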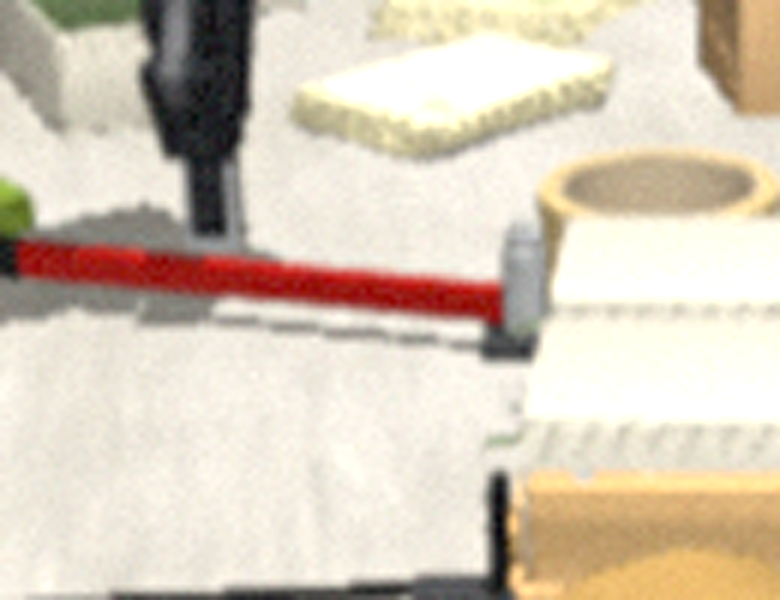

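View pics/w13.png

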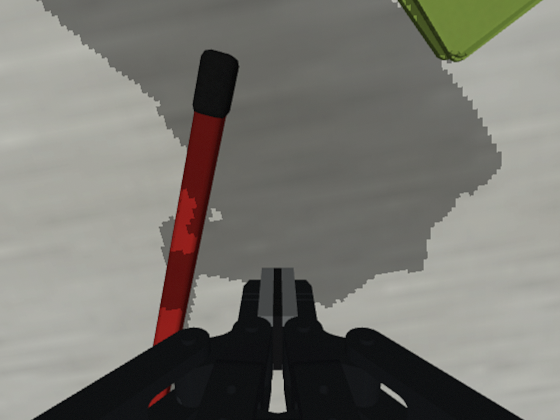

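```bash
python3 - <<'E'
import numpy as np
H=np.array([-84.5,112]);r=150;o=np.array([-216.4,189.1])
for a in np.r_[np.arange(1.8,-.01,-.1)]:
    d=5+11*abs(np.cos(a))+15*abs(np.sin(a)); t=H+r*np.array([-np.sin(a),-np.cos(a)])+d*np.array([-np.cos(a),np.sin(a)])
    s=(t-o)/50; print(round(a,1),t.round(0),"tool",round(-s[0],2),round(s[1],2))
E
```

```text
1.8 [-226.  168.] tool 0.18 -0.43
1.7 [-231.  152.] tool 0.28 -0.73
1.6 [-234.  137.] tool 0.35 -1.05
1.5 [-236.  122.] tool 0.38 -1.34
1.4 [-236.  108.] tool 0.39 -1.63
1.3 [-235.   93.] tool 0.37 -1.91
1.2 [-233.   79.] tool 0.32 -2.2
1.1 [-229.   65.] tool 0.25 -2.49
1.0 [-223.   51.] tool 0.14 -2.77
0.9 [-217.   37.] tool 0.01 -3.04
0.8 [-208.   24.] tool -0.16 -3.3
0.7 [-199.   12.] tool -0.35 -3.54
0.6 [-188.    1.] tool -0.57 -3.76
0.5 [-176.   -9.] tool -0.82 -3.97
0.4 [-162.  -18.] tool -1.08 -4.14
0.3 [-148.  -25.] tool -1.37 -4.29
0.2 [-133.  -31.] tool -1.67 -4.41
0.1 [-117.  -36.] tool -1.99 -4.49
-0.0 [-100.  -38.] tool -2.32 -4.54
```

Request:
move_arm(
  motion=[
    [0,[0.09,-0.2,0],0],
    [0,[0.18,-0.43,0],0],
    [0,[0.23,-0.58,0],0],
    [0,[0.28,-0.73,0],0],
    [0,[0.32,-0.9,0],0],
    [0,[0.35,-1.05,0],0],
    [0,[0.37,-1.2,0],0],
    [0,[0.38,-1.34,0],0],
    [0,[0.39,-1.49,0],0],
    [0,[0.39,-1.63,0],0],
  ],
)

```text
clock: 17.25
eef_pos: [0.445, 0.2646, -0.0119]
tool_rot: [0.089, 0.996, 0.0, -0.0]
ft_force: [0.6, 0.2, 0.3]
grip_width: -0.0001
```

```bash
python3 - <<'E'
from h import *
st()
c=camera("wrist"); cv2.imwrite("pics/w14.png",c["color"][:,:,::-1])
E
```

```text
t 17.25 eef [ 0.445   0.2646 -0.0119] car mm [-236.   106.9  -11.9] F car [0.57 0.34 0.26] grip -0.0001
tool x ang 169.75 want 169.76 toolz [ 0.  0. -1.] q [ 0.54  0.47 -0.27  0.83  0.    0.72]
```

View pics/w14.png

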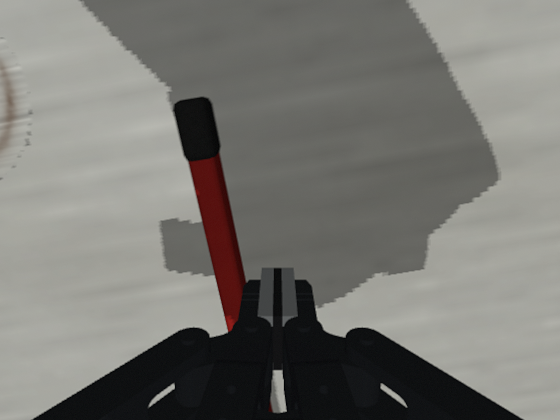

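The bar follows: its end is now at (195,120), with the red face against the fingers at (240,280). Continuing the arc.

Request:
move_arm(
  motion=[
    [0,[-0.02,-0.2,0],0],
    [0,[-0.04,-0.4,0],0],
    [0,[-0.08,-0.6,0],0],
    [0,[-0.12,-0.8,0],0],
    [0,[-0.19,-1.0,0],0],
    [0,[-0.27,-1.18,0],0],
    [0,[-0.38,-1.41,0],0],
    [0,[-0.5,-1.6,0],0],
    [0,[-0.62,-1.76,0],0],
    [0,[-0.74,-1.91,0],0],
  ],
)

```text
clock: 18.3
eef_pos: [0.465, 0.1637, -0.0119]
tool_rot: [0.089, 0.996, 0.0, -0.0]
ft_force: [-0.4, 0.1, -0.1]
grip_width: -0.0002
```

```bash
python3 - <<'E'
from h import *
st()
c=camera("wrist"); cv2.imwrite("pics/w15.png",c["color"][:,:,::-1])
E
```

```text
t 18.3 eef [ 0.465   0.1637 -0.0119] car mm [-198.4   11.2  -11.9] F car [-0.38  0.02 -0.13] grip -0.0002
tool x ang 169.73 want 169.76 toolz [-0.  0. -1.] q [ 0.34  0.43 -0.34  0.8   0.    0.52]
```

View pics/w15.png

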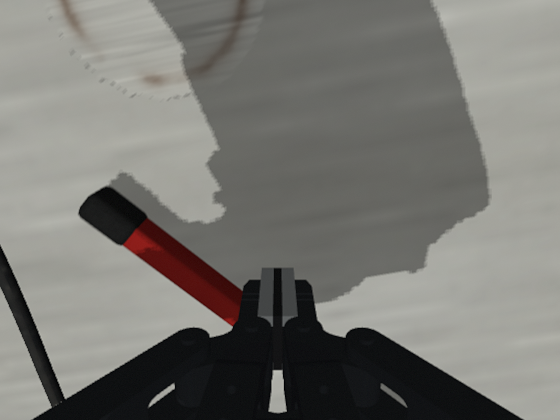

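Request:
move_arm(
  motion=[
    [0,[-0.11,-0.11,0],0],
    [0,[-0.22,-0.22,0],0],
    [0,[-0.38,-0.36,0],0],
    [0,[-0.55,-0.48,0],0],
    [0,[-0.73,-0.6,0],0],
    [0,[-0.92,-0.7,0],0],
    [0,[-1.12,-0.79,0],0],
    [0,[-1.32,-0.87,0],0],
    [0,[-1.5,-0.92,0],0],
    [0,[-1.64,-0.95,0],0],
  ],
)

```text
clock: 19.35
eef_pos: [0.5377, 0.1028, -0.012]
tool_rot: [0.089, 0.996, -0.0, 0.0]
ft_force: [-0.4, 0.9, -0.0]
grip_width: 0.0001
```

```bash
python3 - <<'E'
from h import *
st()
c=camera("wrist"); cv2.imwrite("pics/w16.png",c["color"][:,:,::-1])
c=camera("side");cv2.imwrite("pics/side16.png",cv2.convertScaleAbs(cv2.resize(c["color"][140:240,190:320,::-1],(780,600),interpolation=cv2.INTER_CUBIC),alpha=1.4))
E
```

```text
t 19.35 eef [ 0.5377  0.1028 -0.012 ] car mm [-116.   -35.8  -12. ] F car [-0.52  0.81 -0.02] grip 0.0001
tool x ang 169.73 want 169.76 toolz [ 0. -0. -1.] q [ 0.19  0.52 -0.19  0.86 -0.    0.37]
```

View pics/w16.png

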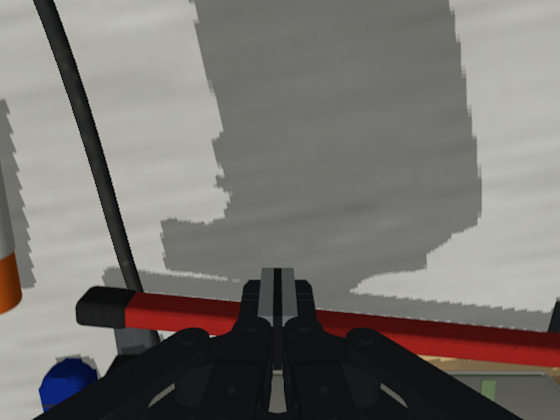

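View pics/side16.png

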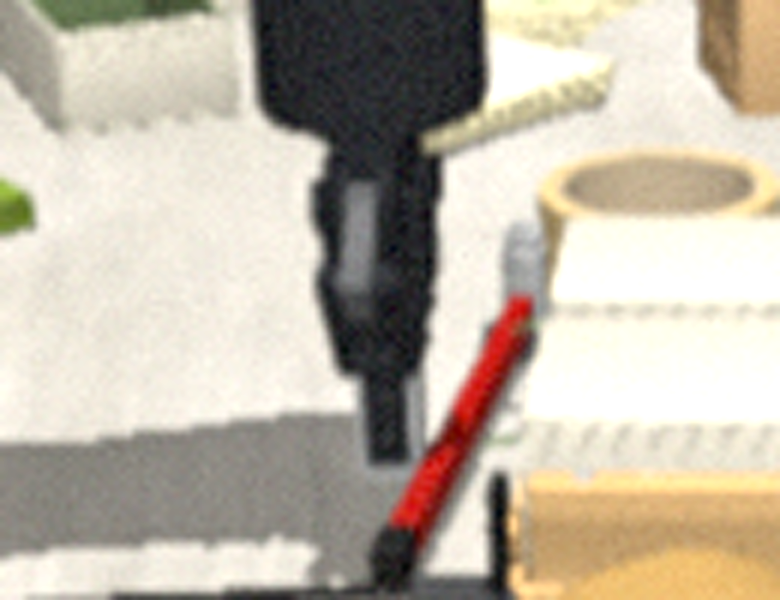

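The bar is nearly shut, with its end at (395,560) in the side view, still left of its rest. I'll push on slowly.

Request:
move_arm(
  motion=[
    [0,[-0.04,-0.01,0],0],
    [0,[-0.08,-0.02,0],0],
    [0,[-0.12,-0.03,0],0],
    [0,[-0.16,-0.03,0],0],
    [0,[-0.2,-0.04,0],0],
    [0,[-0.23,-0.04,0],0],
    [0,[-0.26,-0.05,0],0],
    [0,[-0.28,-0.05,0],0],
    [0,[-0.3,-0.05,0],0],
    [0,[-0.3,-0.05,0],0],
  ],
)

```text
clock: 20.45
eef_pos: [0.5514, 0.0981, -0.0119]
tool_rot: [0.089, 0.996, -0.0, 0.0]
ft_force: [-0.2, 0.1, -1.2]
grip_width: -0.0
```

Request:
move_arm(
  motion=[
    [0,[-0.01,0,0],0],
    [0,[-0.02,0,0],0],
    [0,[-0.03,0,0],0],
    [0,[-0.04,0,0],0],
    [0,[-0.05,0,0],0],
    [0,[-0.06,0,0],0],
    [0,[-0.06,0,0],0],
    [0,[-0.06,0,0],0],
    [0,[-0.06,0,0],0],
    [0,[-0.06,0,0],0],
  ],
)

```text
clock: 21.45
eef_pos: [0.5536, 0.0976, -0.012]
tool_rot: [0.089, 0.996, -0.0, -0.0]
ft_force: [-3.2, 0.5, 2.0]
grip_width: 0.0003
```

```bash
python3 - <<'E'
from h import *
st()
c=camera("wrist"); cv2.imwrite("pics/w17.png",c["color"][:,:,::-1])
c=camera("side");cv2.imwrite("pics/side17.png",cv2.convertScaleAbs(cv2.resize(c["color"][140:240,190:320,::-1],(780,600),interpolation=cv2.INTER_CUBIC),alpha=1.4))
E
```

```text
t 21.45 eef [ 0.5536  0.0976 -0.012 ] car mm [-99.4 -38.1 -12. ] F car [-3.24 -0.07  1.97] grip 0.0003
tool x ang 169.76 want 169.76 toolz [-0.001  0.    -1.   ] q [ 0.17  0.54 -0.14  0.88  0.    0.35]
```

View pics/side17.png

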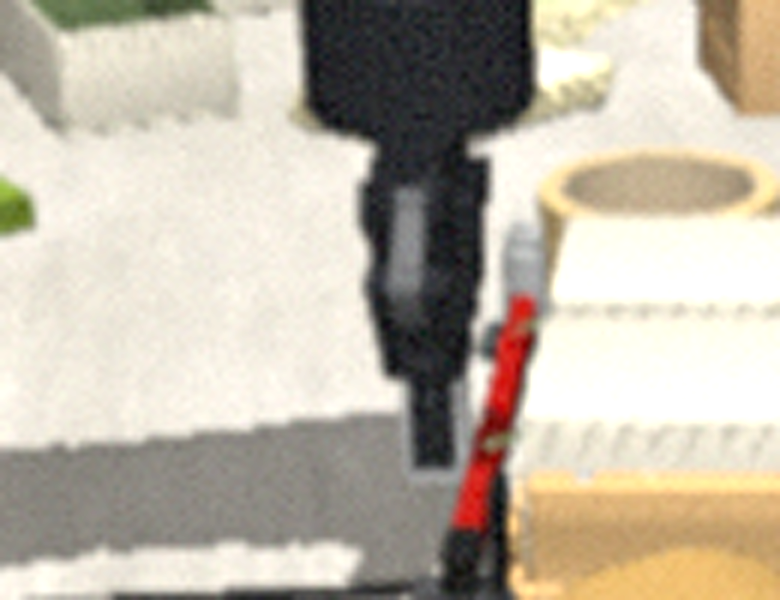

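View pics/w17.png

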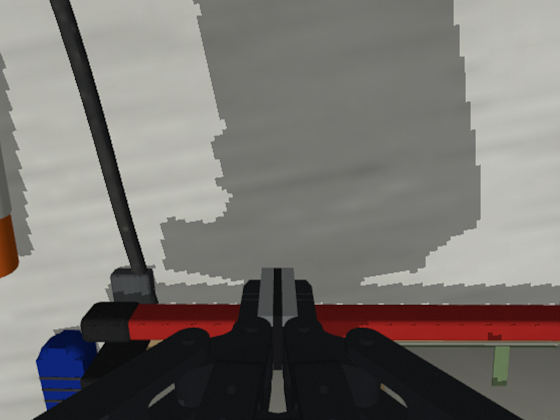

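The bar is now parallel to the box fronts in the wrist view and close to its rest. The force is starting to rise, so a little more will confirm the stop.

Request:
move_arm(
  motion=[
    [0,[-0.01,0,0],0],
    [0,[-0.02,0,0],0],
    [0,[-0.03,0,0],0],
    [0,[-0.04,0,0],0],
    [0,[-0.05,0,0],0],
    [0,[-0.06,0,0],0],
    [0,[-0.06,0,0],0],
    [0,[-0.06,0,0],0],
    [0,[-0.06,0,0],0],
    [0,[-0.06,0,0],0],
  ],
)

```text
clock: 22.55
eef_pos: [0.5536, 0.0976, -0.0121]
tool_rot: [0.089, 0.996, 0.0, -0.003]
ft_force: [-9.9, 2.6, 7.4]
grip_width: 0.0001
```

```bash
python3 - <<'E'
from h import *
st()
E
```

```text
t 22.55 eef [ 0.5536  0.0976 -0.0121] car mm [-99.4 -38.1 -12.1] F car [-10.21   0.77   7.4 ] grip 0.0001
tool x ang 169.8 want 169.76 toolz [-0.006  0.001 -1.   ] q [ 0.17  0.55 -0.14  0.89  0.    0.35]
```

Solid stop: there was no advance while the force rose to 10 N. I'll back off along tool x, then up, and move aside to look.

Request:
move_arm(
  motion=[
    [0,[0.1,0,0],0],
    [0,[0.3,0,0],0],
    [0,[0.7,0,0],0],
    [0,[1.2,0,-0.3],0],
    [0,[1.7,0,-0.9],0],
    [0,[2.2,0.3,-1.6],0],
    [0,[2.5,1.0,-2.3],0],
    [0,[2.6,1.8,-3.0],0],
    [0,[2.6,2.6,-3.5],0],
    [0,[2.6,3.2,-3.5],0],
  ],
)

```text
clock: 23.55
eef_pos: [0.4606, 0.2816, 0.1683]
tool_rot: [0.089, 0.996, 0.003, 0.005]
ft_force: [0.8, -0.2, -0.0]
grip_width: -0.0001
```

Request:
move_arm(
  motion=[
    [0,[0,0.4,0],0],
    [0,[0,0.8,0],0],
    [0,[0,1.2,0],0],
    [0,[0,1.6,0],0],
    [0,[0,2.0,0],0],
    [0,[0,2.3,0],0],
    [0,[0,2.5,0],0],
    [0,[0,2.5,0],0],
    [0,[0,2.5,0],0],
    [0,[0,2.5,0],0],
  ],
)

```text
clock: 24.55
eef_pos: [0.4798, 0.3999, 0.1632]
tool_rot: [0.09, 0.996, -0.0, 0.0]
ft_force: [-0.4, -0.3, -0.7]
grip_width: 0.0001
```

```bash
python3 - <<'E'
from h import *
st()
c=camera("top");cv2.imwrite("pics/t18.png",cv2.convertScaleAbs(cv2.resize(c["color"][155:305,210:360,::-1],(600,600),interpolation=cv2.INTER_CUBIC),alpha=1.5))
cv2.imwrite("pics/t18f.png",cv2.resize(c["color"][:,:,::-1],(800,600)))
c=camera("side");cv2.imwrite("pics/side18.png",cv2.convertScaleAbs(cv2.resize(c["color"][140:240,220:350,::-1],(780,600),interpolation=cv2.INTER_CUBIC),alpha=1.4))
E
```

```text
t 24.55 eef [0.4798 0.3999 0.1632] car mm [-225.8  246.2  163.2] F car [-0.35 -0.33 -0.71] grip 0.0001
tool x ang 169.71 want 169.76 toolz [-0. -0. -1.] q [ 0.69  0.51  0.29  1.36 -0.    0.87]
```

View pics/t18.png

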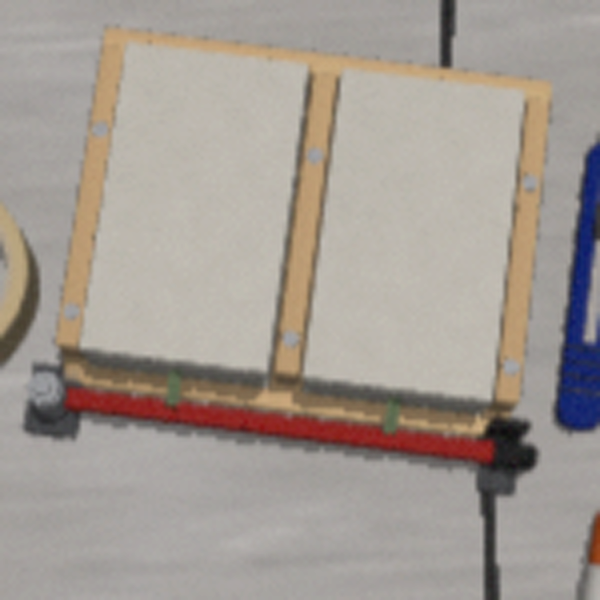

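View pics/side18.png

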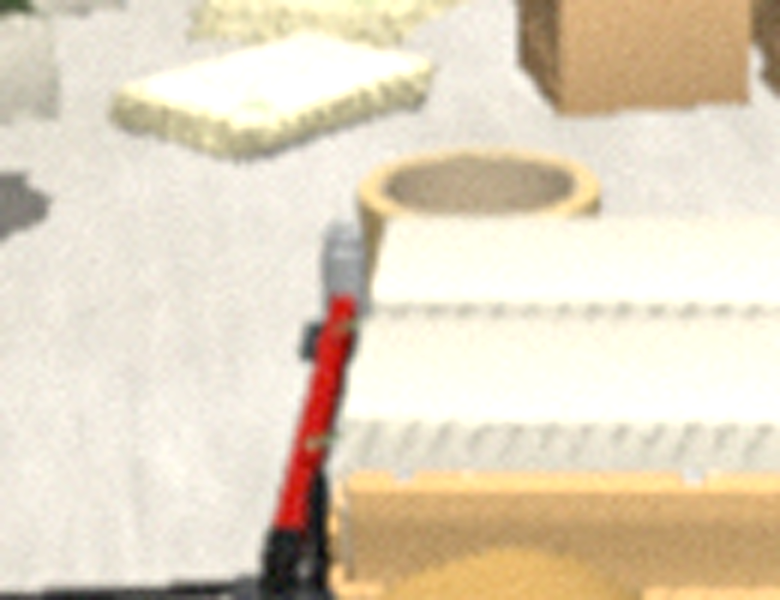

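View pics/t18f.png

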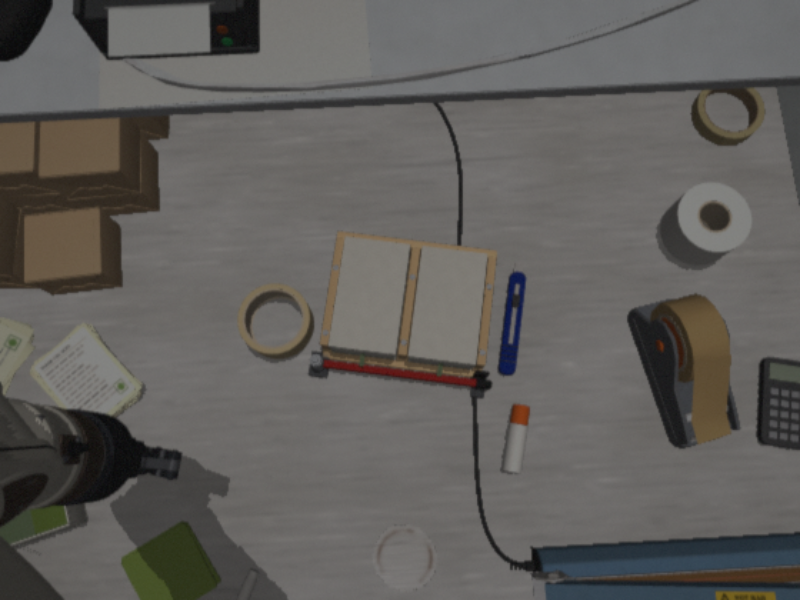

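The top view shows both trays flush. The bar runs from (45,390) to (510,452), parallel to the box fronts, with its rubber end touching the black rest at (508,430). The glue, tape and cutter are at the same pixels as at the start, and the arm is clear.

```bash
python3 - <<'E'
from workcell import *
job_done(); print(get_obs()["clock"])
E
```

```text
the job is handed in; nothing more can be done
the job is handed in; nothing more can be done
```

Both trays are pushed home and the red bar is swung shut against its rest, in that order. I handed the job in at about 24.6 s of the 53 s allowed.

**Trays:** Each tray stopped solidly, with about 8 N on the fingertips and its front face about 65–66 mm in front of the carrier's origin. In the last top view, both fronts are flush with their sleeves.

**Bar:** It stopped moving while the force rose to 10 N. After I let go, it stayed parallel to the box fronts with its rubber end against the rest.

**Other objects:** In the last top view, the glue, tape roll and cutter are where they started, and the arm is clear of everything.

**What disagreed:**
- **Fingertip height:** The real fingertips sit about 26–28 mm higher than the reported tool position. My first pass therefore went over the left tray's front wall without touching it. I then set the heights from the pictures, so the reported height was slightly below the table during the bar push.
- **Carrier rear edge:** It measured about 7 mm farther back than I had assumed. The two cameras otherwise agreed to within about 5 mm.

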